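# Switch off the dry block heater and hold its block up out of the well

## Task

I want to wipe out the well of the dry block heater: first turn its red rotary switch from on to off, then take the aluminium block by the black bar of its lifter and lift it straight up out of the well, with the vials staying in their holes. Finish while holding the block still and level directly over the well, its underside at least 8 cm above the heater's deck, and do not set it down or let go; leave the jar, the steel die and the mortar where they stand.

Things in the scene. Friction and masses are not known exactly. Their poses are not given: they have to be found in the camera images.
- heater: dry block heater, fixed to the bench: white case 220 mm (its x) by 320 mm (its y), flat deck 80 mm above the bench; origin under its centre, x points from its front (operator's) side to its back. Block well in the -y half of the deck, control panel with display, three keys and red switch in the +y half
- well (a point): centre of the well's mouth, at deck height, 65 mm from the heater's centre towards its -y; axes as the heater's. The well is 80 mm (x) by 99 mm (y) and 35 mm deep
- switch (a joint): red rotary switch on a yellow plate, vertical axis: 0 = off, 1.571 = on (end stops); starts on. On: bar along the heater's x, white pointer line at the green dot (+x). Turn 90 degrees anticlockwise seen from above for off: bar along the heater's y, pointer at the white dot (+y). It snaps from the middle to the nearer end and stays there (spring about 0.08 N m, friction 0.02 N m)
- switch_grip (a point): point on the switch's axis 105 mm above the bench, 42 mm from the heater's centre towards its -x and 89 mm towards +y. Frame turns with the switch: its grip bar is 42 mm long along y (pointer end +y), 13 mm thick along x, and reaches from 91 to 117 mm above the bench, on a disc 42 mm across
- block: aluminium heating block with screw-in T lifter, one rigid piece, 0.7 kg give or take 15 percent, loose in the well with 2 mm play. 76 mm (its x) by 95 mm (its y) by 45 mm tall; origin centre of its underside, at first 35 mm below the deck; z up, axes at first along the heater's. Six holes 25 mm across, 32 mm deep, at x = -20.5, +20.5 and y = -30, 0, +30 mm; four hold vials
- lift_bar (a point): centre of the lifter's black bar, 105 mm above the block's underside (60 mm above its top face), on a 10 mm steel stem from the block's centre. The bar is 80 mm long along the block's y, 16 mm thick along its x and 18 mm tall; axes as the block's
- vial0: vial in one of the block's six holes: amber glass, 23 mm across, 46 mm tall, a white cap, about 22 g; origin at the centre of its underside, z up along the vial. Seated, its origin is 13 mm above the block's underside and its cap stands 14 mm above the block's top face
- vial1: vial in one of the block's six holes: amber glass, 23 mm across, 46 mm tall, a blue cap, about 22 g; origin at the centre of its underside, z up along the vial. Seated, its origin is 13 mm above the block's underside and its cap stands 14 mm above the block's top face
- vial2: vial in one of the block's six holes: amber glass, 23 mm across, 46 mm tall, a red cap, about 22 g; origin at the centre of its underside, z up along the vial. Seated, its origin is 13 mm above the block's underside and its cap stands 14 mm above the block's top face
- vial3: vial in one of the block's six holes: amber glass, 23 mm across, 46 mm tall, a green cap, about 22 g; origin at the centre of its underside, z up along the vial. Seated, its origin is 13 mm above the block's underside and its cap stands 14 mm above the block's top face
- jar: amber glass jar with a white cap and a paper label, 58 mm across, 82 mm tall, standing loose on the bench beside the heater's +y end; origin at the centre of its underside
- die: steel pellet die, stepped cylinder with a plunger, 48 mm across, 74 mm tall, standing loose in front of the heater; origin at the centre of its underside
- mortar: white porcelain mortar bowl, 84 mm across, 42 mm tall, loose beside the heater's -y end; origin at the centre of its underside

How it is judged:
By the outcome, as a careful person would: the job done as asked, in the order asked, and still so for the second after the job is handed in, while the arm keeps its last pose, push and grip.
It also fails if it takes over 45 s, if anything falls off the work surface, if the arm or the gripper's body presses on something with over 40 N, if the wrist force passes 120 N, or if a joint passes its speed limit or range.

## Robot

A 7-joint arm with a two-finger parallel gripper is mounted at the origin on the work surface. World frame = base frame: x ahead of the robot, y to its left, z up, the work surface at z = 0. Lengths are in m, angles in rad, forces in N, time in s.
With the tool pointing down it reaches from about 0.35 to 0.9 m from the base axis. Payload 8.1 kg.
Tool frame: the origin (TCP) lies midway between the tips of the shut fingers; the grasp point (between the pads) lies 19 mm behind it; z points along the fingers, y is the line along which they close (so a half turn about z gives the same grasp; the last joint's range is limited). The gripper opens to 92 mm and grips with 3 to 60 N. Pads are 19 mm wide; open, the fingers measure 130 mm over their backs; the gripper's body (75 mm by 190 mm) begins 47 mm behind the grasp point.
Start: joints at [1.029, 0.434, 0.025, 1.573, -0.012, 1.134, -0.075], TCP at [0.266, -0.566, 0.227] pointing down, gripper open.
Joint ranges: [-2.62, 2.62], [-0.44, 2.09], [-1.27, 1.32], [0.08, 2.57], [-1.32, 4.46], [0.12, 2], [-2.74, 2.74]. Speed limits (rad/s): [2.22, 2.22, 3.01, 3.01, 3.14, 3.14, 3.14].

## Interface

Orientations are given as a rotation vector (axis times angle).
In Python, from cell import arm gives the robot as it stands.
- The arm moves only by the tool carry_out, never from a script. Its arguments are lists of equal length, an entry for each row: "claw": the finger opening in cm, from 0 to 9.18; "delta_pos": the shift along the tool's x, y, z in cm, a list of three; "angular": the turn, a rotation vector about the tool's x, y, z in rad, a list of three. In form: {"claw": [claw, ...], "delta_pos": [[dx, dy, dz], ...], "angular": [[ax, ay, az], ...]}. A call has 1 to 20 rows; each row shifts and turns the commanded pose from where the row before left it, along the tool's axes as they then stand; what a row does not reach is not made up. A row lasts 1/10 s, in which the tool goes at most 50 mm and 8.59 degrees, less where a joint would pass 70% of its speed; a pose out of reach is approached as far as the arm can. A call with a gripper value outside its range is refused whole. The fingers move at their own pace and stop on an object; "force" is the grip in N (left out, the last holds). Time passes only in rows, so rows that do not move let the fingers close. It gives the time, the measured TCP pose, the force, the opening and the grip force at its end, in the units of the state.
- arm.observe(): the state, without advancing time (a new reading comes with each control period).
- arm.get_image(name): name is "scene" or "top" or "wrist"; returns a dict with "frame" (384x512x3 uint8, red, green, blue), "mtx" (3x3 intrinsics, pixels), "T" (4x4, takes a point from camera to world coordinates). Camera axes: x right, y down, z forward; pixel columns grow to the right and rows downward; lengths in m; the calibration is good to about 2 mm. A picture is of the moment at which its call begins. There is no depth.
- arm.sign_off(): hands the job in; it is judged then, once.
Trained networks look in a picture, given as the dict that the camera call returned (one of the last four; its "shot" number tells which), for a name from the list of things; names that differ only in an ending like _2 or _b are one class to them, and where a whole thing is asked for, a point or a joint stands for the part that bears it (a point fixed in the world has none). Each returns a list of dicts, best first, with "conf" (0 to 1); they miss things now and then, are a little off and sometimes report something else, mostly with a low value. They report only what shows in the picture. A call takes as long as a camera call.
- arm.look_for(label, picture): "centre" ([column, row] as shares, 0 to 1, of the picture: columns of its width, rows of its height, amid what is visible of it).
- arm.trace(label, picture): "region" (384x512 bool, what is visible of it) and "centre" ([column, row] as shares, 0 to 1, of the picture: columns of its width, rows of its height, amid what is visible of it).
- arm.place_of(label, picture): "centre" ([column, row] as shares, 0 to 1, of the picture: columns of its width, rows of its height: a listed point, or the origin of a listed thing).
The state is a dict: "clock": time; "joints": joint angles; "dq": joint speeds; "joint_efforts": joint torques, N m; "position": TCP position; "ee_rot": TCP orientation; "force": force on the tool from outside, world axes, zero at the start; "ft_torque": the same for the moment, N m; "width": opening from 0.0 (shut) to 1.0 (fully open); "gripper_force": force on a finger pad.
Only numpy, scipy, OpenCV 4.12 (cv2) and the standard library are available. Lean on these libraries where they do the work, as an engineer would, in place of code of your own. Each camera call takes 0.05 s, during which the arm holds its last target. There are 200 camera calls.

## Working session

There is one attempt and no reset: what is moved stays moved. The work goes in short steps, Python scripts to look and compute and a tool call to move; the robot and the scene stay as the last step left them, time stands still between calls to the robot, and variables do not carry over. Pictures are saved under pics/ and viewed, at most 10 in all, crops included, and the job is handed in when it is done.

Besides the shell and the picture viewer there is one more tool, called after "Emit:" by a JSON object that holds its "name" and its "arguments", one argument or row to a line. carry_out: Moves the arm, as the interface text tells. Its arguments: {"type":"object","properties":{"claw":{"type":"array","items":{"type":"number"}},"delta_pos":{"type":"array","items":{"type":"array","items":{"type":"number"}}},"angular":{"type":"array","items":{"type":"array","items":{"type":"number"}}},"force":{"type":"number"}},"required":["claw","delta_pos","angular"]}

```bash
mkdir -p pics
cat > h.py <<'E'
import numpy as np, cv2
from cell import arm
from scipy.spatial.transform import Rotation as R
def ray(im,c):
    p=np.array([c[0]*512,c[1]*384,1.]); d=np.linalg.inv(im["mtx"])@p
    return im["T"][:3,3], im["T"][:3,:3]@d
def onz(im,c,z):
    o,d=ray(im,c); return o+d*(z-o[2])/d[2]
def save(im,n): cv2.imwrite(f"pics/{n}.png",im["frame"][:,:,::-1])
E
python3 - <<'E'
from h import *
s=arm.observe(); print({k:np.round(v,3) for k,v in s.items()})
Z=dict(heater=0,well=.08,switch_grip=.105,lift_bar=.15,block=.045,jar=0,die=0,mortar=0)
ims=[]
for n in("scene","top"):
    im=arm.get_image(n); save(im,n+"0"); ims.append(im["frame"])
    print(n,im["T"][:3,3].round(3))
    for l,z in Z.items():
        for r in arm.place_of(l,im)[:2]: print(l,round(r["conf"],2),np.round(r["centre"],3),onz(im,r["centre"],z).round(4))
E
```

```text
{'clock': np.float64(0.0), 'joints': array([ 1.029,  0.435,  0.025,  1.574, -0.012,  1.134, -0.075]), 'dq': array([ 0.003, -0.   , -0.002,  0.002, -0.001,  0.   , -0.003]), 'joint_efforts': array([-0.0000e+00, -6.6785e+01,  9.8500e-01, -3.1446e+01, -6.0000e-02,
        4.3000e-02,  0.0000e+00]), 'position': array([ 0.265, -0.565,  0.226]), 'ee_rot': array([-3.065e+00, -6.830e-01,  1.000e-03]), 'force': array([-0.795, -0.021, -0.201]), 'ft_torque': array([ 0.008, -0.016,  0.003]), 'gripper_force': np.float64(0.0), 'width': np.float64(0.999)}
scene [ 1.067 -0.473  0.763]
heater 0.82 [0.493 0.645] [ 0.6104 -0.0407  0.    ]
well 0.57 [0.434 0.607] [ 0.5802 -0.1034  0.08  ]
switch_grip 0.65 [0.432 0.54 ] [ 0.538  -0.0667  0.105 ]
switch_grip 0.56 [0.554 0.508] [0.6136 0.063  0.105 ]
lift_bar 0.94 [0.44  0.536] [ 0.5777 -0.0853  0.15  ]
block 0.82 [0.437 0.638] [ 0.585  -0.1061  0.045 ]
jar 0.65 [0.38  0.552] [ 0.416  -0.0624  0.    ]
jar 0.63 [0.67  0.564] [0.7042 0.1946 0.    ]
die 0.7 [0.376 0.558] [ 0.4184 -0.0707 -0.    ]
die 0.33 [0.438 0.64 ] [ 0.5567 -0.0842 -0.    ]
mortar 0.57 [0.3   0.707] [ 0.498  -0.2473  0.    ]
top [0.346 0.024 1.091]
heater 0.67 [0.551 0.458] [ 0.6027 -0.0363  0.    ]
well 0.74 [0.606 0.466] [ 0.5747 -0.1075  0.08  ]
switch_grip 0.72 [0.486 0.423] [0.6151 0.0572 0.105 ]
switch_grip 0.37 [0.577 0.62 ] [ 0.4136 -0.0603  0.105 ]
lift_bar 0.58 [0.614 0.444] [ 0.5797 -0.1091  0.15  ]
block 0.61 [0.603 0.477] [ 0.5704 -0.1066  0.045 ]
block 0.43 [0.484 0.418] [0.637  0.0631 0.045 ]
jar 0.75 [0.395 0.366] [0.714  0.2005 0.    ]
jar 0.75 [0.61  0.444] [ 0.6177 -0.1241  0.    ]
die 0.81 [0.576 0.625] [ 0.4154 -0.0676  0.    ]
mortar 0.89 [0.706 0.544] [ 0.5028 -0.2616  0.    ]
mortar 0.65 [0.594 0.482] [ 0.5743 -0.0993  0.    ]
```

View pics/scene0.png

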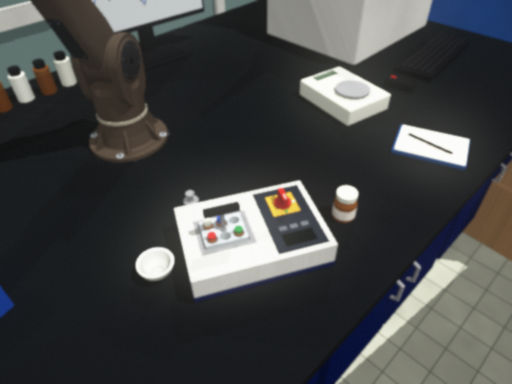

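View pics/top0.png

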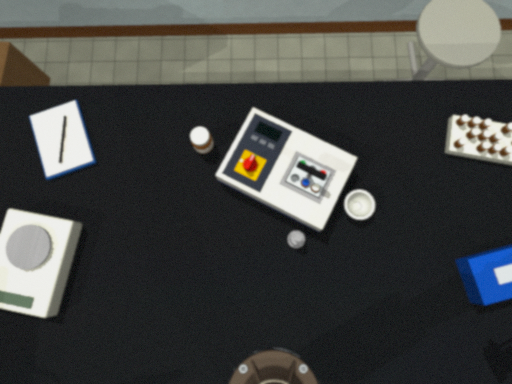

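The scene view shows the heater with the switch at about (283,200) and the block at (224,230). The top view shows the switch at (250,163), the lift bar at (312,170), the die at (296,239), the mortar at (360,205) and the jar at (201,138). The heater's yaw is about -0.47 rad. I'll move above the switch to measure it from close by.

Emit:
{"name": "carry_out", "arguments": {
  "claw": [9,9,9,9,9,9,9,9,9,9,9,9,9,9,9,9,9,9,9,9],
  "delta_pos": [
    [2.7,-2.0,-0.2],
    [2.7,-2.0,-0.2],
    [2.7,-2.0,-0.2],
    [2.7,-2.0,-0.2],
    [2.7,-2.0,-0.2],
    [2.7,-2.0,-0.2],
    [2.7,-2.0,-0.2],
    [2.7,-2.0,-0.2],
    [2.7,-2.0,-0.2],
    [2.7,-2.0,-0.2],
    [2.7,-2.0,-0.2],
    [2.7,-2.0,-0.2],
    [2.7,-2.0,-0.2],
    [2.7,-2.0,-0.2],
    [2.7,-2.0,-0.2],
    [2.7,-2.0,-0.2],
    [2.7,-2.0,-0.2],
    [2.7,-2.0,-0.2],
    [2.7,-2.0,-0.2],
    [2.7,-2.0,-0.2]
  ],
  "angular": [
    [0,0,0],
    [0,0,0],
    [0,0,0],
    [0,0,0],
    [0,0,0],
    [0,0,0],
    [0,0,0],
    [0,0,0],
    [0,0,0],
    [0,0,0],
    [0,0,0],
    [0,0,0],
    [0,0,0],
    [0,0,0],
    [0,0,0],
    [0,0,0],
    [0,0,0],
    [0,0,0],
    [0,0,0],
    [0,0,0]
  ]
}}

```text
clock: 2.9
position: [0.585, 0.0269, 0.2669]
ee_rot: [3.066, 0.683, 0.0]
force: [1.1, -1.0, 0.1]
width: 0.979
gripper_force: 0.0
```

Emit:
{"name": "carry_out", "arguments": {
  "claw": [9,9,9,9,9,9,9,9],
  "delta_pos": [
    [0,0,0],
    [0,0,0],
    [0,0,0],
    [0,0,0],
    [0,0,0],
    [0,0,0],
    [0,0,0],
    [0,0,0]
  ],
  "angular": [
    [0,0,0.13],
    [0,0,0.13],
    [0,0,0.13],
    [0,0,0.13],
    [0,0,0.13],
    [0,0,0.13],
    [0,0,0.13],
    [0,0,0]
  ]
}}

```text
clock: 3.7
position: [0.5845, 0.0257, 0.2668]
ee_rot: [3.054, -0.737, 0.0]
force: [1.0, -0.6, -0.3]
width: 0.979
gripper_force: 0.0
```

```bash
cat > m.py <<'E'
from h import *
import sys
s=arm.observe(); M=R.from_rotvec(s["ee_rot"]).as_matrix()
print(s["clock"],s["joints"].round(3),s["position"].round(4),"toolx",M[:,0].round(3),"tooly",M[:,1].round(3),np.arctan2(M[1,1],M[0,1]).round(4),"F",s["force"].round(1),s["width"],s["gripper_force"])
def look(tag):
    im=arm.get_image("wrist"); save(im,tag); print("cam",im["T"][:3,3].round(3))
    for l,z in dict(heater=0,well=.08,switch_grip=.105,lift_bar=.15,block=.045).items():
        for r in arm.place_of(l,im)[:2]: print(l,round(r["conf"],2),np.round(r["centre"],3),onz(im,r["centre"],z).round(4))
    return im
if len(sys.argv)>1: look(sys.argv[1])
E
python3 m.py w1
```

```text
3.7 [-0.062  0.345 -0.1    1.609  0.037  1.19  -2.214] [0.5845 0.0257 0.2668] toolx [ 0.89  -0.456  0.   ] tooly [-0.456 -0.89   0.   ] -2.0441 F [ 1.  -0.6 -0.3] 0.9790855258948296 0.0
cam [ 0.647 -0.006  0.424]
heater 0.97 [0.563 0.31 ] [ 0.6115 -0.036   0.    ]
well 0.69 [0.761 0.331] [ 0.5617 -0.1222  0.08  ]
switch_grip 0.98 [0.424 0.426] [0.6139 0.0549 0.105 ]
lift_bar 0.83 [0.763 0.332] [ 0.5786 -0.0993  0.15  ]
block 0.52 [0.743 0.366] [ 0.5432 -0.119   0.045 ]
block 0.35 [0.767 0.332] [ 0.5508 -0.1373  0.045 ]
```

View pics/w1.png

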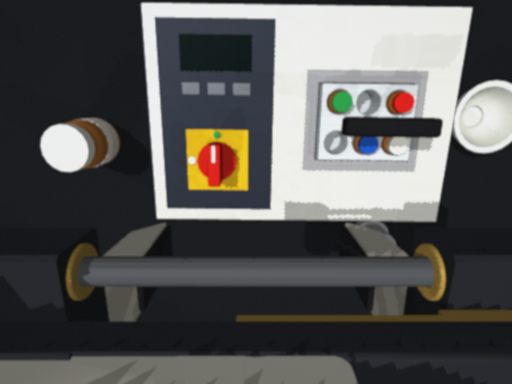

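Run:
```python
from h import *
im=arm.get_image("wrist"); hsv=cv2.cvtColor(im["frame"],cv2.COLOR_RGB2HSV)
# yellow plate outline
m=cv2.inRange(hsv,(20,120,120),(34,255,255))
c=max(cv2.findContours(m,0,2)[0],key=cv2.contourArea); r=cv2.minAreaRect(c)
P=np.array([onz(im,(p[0]/512,p[1]/384),.081) for p in cv2.boxPoints(r)])
print("plate",r,P.round(4).tolist(),P.mean(0).round(4)); e=P[1]-P[0]; print("edge deg",np.rad2deg(np.arctan2(e[1],e[0])))
for l,z in(("switch",.117),("lift_bar",.159),("heater",.08)):
    for t in arm.trace(l,im)[:1]:
        g=t["region"].astype(np.uint8); c=max(cv2.findContours(g,0,2)[0],key=cv2.contourArea); r=cv2.minAreaRect(c)
        P=np.array([onz(im,(p[0]/512,p[1]/384),z) for p in cv2.boxPoints(r)])
        e=P[1]-P[0]; print(l,t["conf"],cv2.boxPoints(r).round(0).tolist(),P[:,:2].round(4).tolist(),P.mean(0).round(4),np.rad2deg(np.arctan2(e[1],e[0])))
```

```text
plate ((216.5, 159.0), (62.0, 63.0), 90.0) [[0.6597, 0.0713, 0.081], [0.6296, 0.0119, 0.081], [0.5692, 0.043, 0.081], [0.601, 0.1055, 0.081]] [0.6149 0.0579 0.081 ]
edge deg -116.93785818432269
switch 0.62 [[189.0, 155.0], [222.0, 133.0], [244.0, 167.0], [212.0, 189.0]] [[0.6345, 0.0725], [0.6384, 0.0345], [0.5996, 0.0304], [0.5949, 0.0694]] [0.6169 0.0517 0.117 ] -84.06320155022006
lift_bar 0.61 [[315.0, 84.0], [442.0, 84.0], [442.0, 159.0], [315.0, 159.0]] [[0.64, -0.0549], [0.5945, -0.1444], [0.5371, -0.1255], [0.5854, -0.0305]] [ 0.5893 -0.0888  0.159 ] -116.93054650771123
heater 0.58 [[139.0, 218.0], [142.0, 1.0], [473.0, 5.0], [470.0, 223.0]] [[0.5961, 0.1696], [0.7825, 0.0477], [0.6344, -0.2352], [0.4187, -0.1667]] [ 0.6079 -0.0462  0.08  ] -33.180764597452935
```

The wrist view shows the switch at (216,160) with its pointer up at the green dot (on), the bar at (392,127), and vials under it with green, red, blue and white caps. The gripper yaw already matches the heater (tool y -117.1°, plate edge -116.9°). I'll centre over the switch and descend.

Emit:
{"name": "carry_out", "arguments": {
  "claw": [9,9,8,7,6,5,5,5,5,5],
  "delta_pos": [
    [0.6,-2.1,1],
    [0.65,-2.1,1],
    [0,0,1.5],
    [0,0,2],
    [0,0,2],
    [0,0,1.5],
    [0,0,0],
    [0,0,0],
    [0,0,0],
    [0,0,0]
  ],
  "angular": [
    [0,0,0],
    [0,0,0],
    [0,0,0],
    [0,0,0],
    [0,0,0],
    [0,0,0],
    [0,0,0],
    [0,0,0],
    [0,0,0],
    [0,0,0]
  ]
}}

```text
clock: 5.2
position: [0.6153, 0.0575, 0.1778]
ee_rot: [-3.054, 0.733, -0.003]
force: [0.2, -0.4, -0.5]
width: 0.546
gripper_force: 0.0
```

```bash
python3 m.py w2
```

```text
5.2 [-0.106  0.469 -0.106  1.646  0.056  1.027 -2.272] [0.6153 0.0575 0.1778] toolx [ 0.891 -0.454  0.001] tooly [-0.454 -0.891 -0.001] -2.042 F [ 0.2 -0.4 -0.5] 0.5456972103423648 0.0
cam [0.678 0.026 0.336]
heater 0.89 [0.666 0.356] [ 0.6094 -0.0387  0.    ]
well 0.31 [0.835 0.37 ] [ 0.5904 -0.0831  0.08  ]
switch_grip 0.92 [0.504 0.527] [0.6139 0.0566 0.105 ]
block 0.7 [0.836 0.364] [ 0.5801 -0.0992  0.045 ]
block 0.62 [0.5   0.525] [0.5985 0.0658 0.045 ]
```

View pics/w2.png

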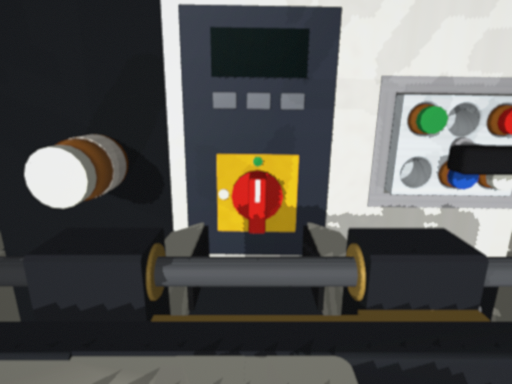

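The view shows the switch bar at (258,200), centred between the fingers. I'll descend and close on it.

Emit:
{"name": "carry_out", "arguments": {
  "claw": [5,5,5,5,5,3,1,0,0,0,0,0],
  "delta_pos": [
    [-0.05,0,2],
    [0,0,2],
    [0,0,2],
    [0,0,1.5],
    [0,0,0.7],
    [0,0,0],
    [0,0,0],
    [0,0,0],
    [0,0,0],
    [0,0,0],
    [0,0,0],
    [0,0,0]
  ],
  "angular": [
    [0,0,0],
    [0,0,0],
    [0,0,0],
    [0,0,0],
    [0,0,0],
    [0,0,0],
    [0,0,0],
    [0,0,0],
    [0,0,0],
    [0,0,0],
    [0,0,0],
    [0,0,0]
  ],
  "force": 20
}}

```text
clock: 6.7
position: [0.6142, 0.057, 0.0952]
ee_rot: [3.054, -0.734, 0.0]
force: [-2.7, -2.7, 5.8]
width: 0.139
gripper_force: 20.0
```

Gripped (12.8 mm). Now I turn it anticlockwise.

Emit:
{"name": "carry_out", "arguments": {
  "claw": [0,0,0,0,0,0,0,0,0,0,0,0,0,0,0,0],
  "delta_pos": [
    [0,0,0],
    [0,0,0],
    [0,0,0],
    [0,0,0],
    [0,0,0],
    [0,0,0],
    [0,0,0],
    [0,0,0],
    [0,0,0],
    [0,0,0],
    [0,0,0],
    [0,0,0],
    [0,0,0],
    [0,0,0],
    [0,0,0],
    [0,0,0]
  ],
  "angular": [
    [0,0,-0.12],
    [0,0,-0.12],
    [0,0,-0.12],
    [0,0,-0.12],
    [0,0,-0.12],
    [0,0,-0.12],
    [0,0,-0.12],
    [0,0,-0.12],
    [0,0,-0.12],
    [0,0,-0.12],
    [0,0,-0.12],
    [0,0,-0.12],
    [0,0,-0.12],
    [0,0,0],
    [0,0,0],
    [0,0,0]
  ]
}}

```text
clock: 8.3
position: [0.6146, 0.0559, 0.0952]
ee_rot: [2.687, 1.624, -0.001]
force: [-1.3, -5.5, 5.5]
width: 0.14
gripper_force: 20.0
```

```bash
python3 m.py
```

```text
8.3 [ 0.16   0.609 -0.504  1.705  0.358  0.92  -0.971] [0.6146 0.0559 0.0952] toolx [ 0.465  0.885 -0.001] tooly [ 0.885 -0.465  0.001] -0.4835 F [-1.3 -5.5  5.5] 0.13978629326283037 19.99832332134247
```

Now I release, rise and go over the lift bar.

Emit:
{"name": "carry_out", "arguments": {
  "claw": [3,5,6,6,6,6,6,6,6,6,6,6,6,6,6],
  "delta_pos": [
    [0,0,0],
    [0,0,0],
    [0,0,0],
    [0,0,-2],
    [0,0,-4],
    [0,0,-4],
    [0,0,-4],
    [-3.0,0.9,0],
    [-4.0,1.1,0],
    [-4.0,1.1,0],
    [-4.3,1.2,0],
    [0,0,0],
    [0,0,0],
    [0,0,0],
    [0,0,0]
  ],
  "angular": [
    [0,0,0],
    [0,0,0],
    [0,0,0],
    [0,0,0],
    [0,0,0],
    [0,0,0],
    [0,0,0],
    [0,0,0],
    [0,0,0],
    [0,0,0],
    [0,0,0],
    [0,0,0],
    [0,0,0],
    [0,0,0],
    [0,0,0]
  ]
}}

```text
clock: 9.8
position: [0.5817, -0.096, 0.2348]
ee_rot: [-2.685, -1.63, -0.001]
force: [0.6, 0.8, 0.6]
width: 0.656
gripper_force: 0.0
```

```bash
python3 m.py w3
python3 - <<'E'
from h import *
im=arm.get_image("scene"); f=cv2.resize(im["frame"][160:300,150:350],(800,560),interpolation=cv2.INTER_CUBIC)
cv2.imwrite("pics/s3.png",f[:,:,::-1])
for n in("scene","top"):
    im=arm.get_image(n)
    for r in arm.place_of("lift_bar",im)[:2]: print(n,r["conf"],onz(im,r["centre"],.15).round(4))
E
```

```text
9.8 [ 0.453  0.429 -0.538  1.617  0.234  1.16  -0.618] [ 0.5817 -0.096   0.2348] toolx [0.461 0.887 0.001] tooly [ 0.887 -0.461 -0.   ] -0.4795 F [0.6 0.8 0.6] 0.6557856891694454 0.0
cam [ 0.614 -0.032  0.392]
heater 0.67 [0.496 0.294] [ 0.6079 -0.0399  0.    ]
switch_grip 0.9 [0.401 0.004] [0.6152 0.0572 0.105 ]
switch_grip 0.57 [0.535 0.534] [ 0.5875 -0.1216  0.105 ]
lift_bar 0.92 [0.499 0.526] [ 0.5796 -0.0986  0.15  ]
block 0.76 [0.498 0.456] [ 0.5785 -0.0995  0.045 ]
block 0.41 [0.256 0.536] [ 0.4364 -0.066   0.045 ]
scene 0.67 [ 0.5747 -0.0898  0.15  ]
top 0.2 [ 0.4926 -0.208   0.15  ]
```

View pics/w3.png

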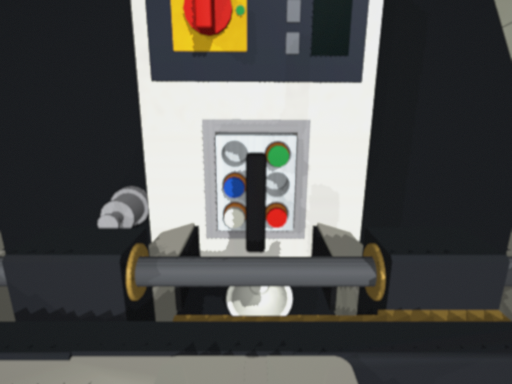

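View pics/s3.png

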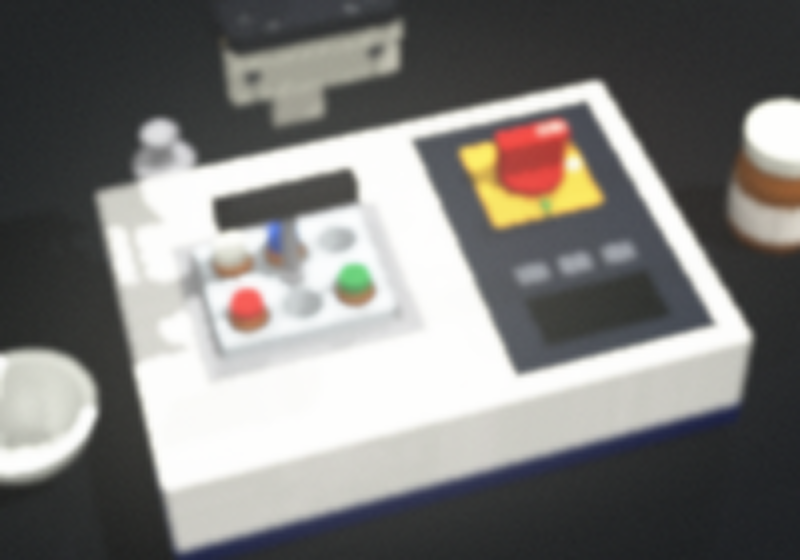

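The views confirm that the switch is off (its bar lies along the heater's y, pointing at the white dot). The lift bar at (256,202) lies midway between the fingers. I'll descend and grip.

Emit:
{"name": "carry_out", "arguments": {
  "claw": [6,6,6,6,6,5,4,3,2,1,0,0,0,0,0],
  "delta_pos": [
    [-0.3,-0.05,2],
    [0,0,3],
    [0,0,3],
    [0,0,1.6],
    [0,0,0.8],
    [0,0,0],
    [0,0,0],
    [0,0,0],
    [0,0,0],
    [0,0,0],
    [0,0,0],
    [0,0,0],
    [0,0,0],
    [0,0,0],
    [0,0,0]
  ],
  "angular": [
    [0,0,-0.01],
    [0,0,0],
    [0,0,0],
    [0,0,0],
    [0,0,0],
    [0,0,0],
    [0,0,0],
    [0,0,0],
    [0,0,0],
    [0,0,0],
    [0,0,0],
    [0,0,0],
    [0,0,0],
    [0,0,0],
    [0,0,0]
  ],
  "force": 45
}}

```text
clock: 11.85
position: [0.5796, -0.1003, 0.131]
ee_rot: [2.679, 1.64, 0.0]
force: [-2.6, -0.4, 5.0]
width: 0.171
gripper_force: 45.0
```

```bash
python3 m.py
```

```text
11.85 [ 0.435  0.525 -0.507  1.746  0.305  0.949 -0.666] [ 0.5796 -0.1003  0.131 ] toolx [ 0.455  0.891 -0.   ] tooly [ 0.891 -0.455  0.   ] -0.4722 F [-2.6 -0.4  5. ] 0.1708035336264638 44.958003759384155
```

Gripped at 15.7 mm. I'll start the lift slowly and watch the force.

Emit:
{"name": "carry_out", "arguments": {
  "claw": [0,0,0,0,0,0,0,0,0,0],
  "delta_pos": [
    [0,0,-0.2],
    [0,0,-0.3],
    [0,0,-0.3],
    [0,0,-0.3],
    [0,0,-0.3],
    [0,0,-0.3],
    [0,0,-0.3],
    [0,0,0],
    [0,0,0],
    [0,0,0]
  ],
  "angular": [
    [0,0,0],
    [0,0,0],
    [0,0,0],
    [0,0,0],
    [0,0,0],
    [0,0,0],
    [0,0,0],
    [0,0,0],
    [0,0,0],
    [0,0,0]
  ]
}}

```text
clock: 12.85
position: [0.5794, -0.1003, 0.1505]
ee_rot: [-2.679, -1.64, 0.0]
force: [-0.0, -0.1, -8.6]
width: 0.17
gripper_force: 44.9
```

```bash
python3 m.py; python3 -c "
from h import *
print(arm.observe()['ft_torque'].round(3))"
```

```text
12.85 [ 0.442  0.504 -0.515  1.726  0.289  0.988 -0.653] [ 0.5794 -0.1003  0.1505] toolx [ 0.455  0.891 -0.   ] tooly [ 0.891 -0.455 -0.   ] -0.4721 F [-0.  -0.1 -8.6] 0.16959334979901816 44.949007630348206
[ 0.021 -0.05   0.037]
```

The block hangs freely with about 8 N on the wrist. I'll continue straight up, for a total lift of about 14 cm.

Emit:
{"name": "carry_out", "arguments": {
  "claw": [0,0,0,0,0,0,0,0,0,0,0,0,0,0,0,0,0,0,0,0],
  "delta_pos": [
    [0,0,-0.4],
    [0,0,-0.6],
    [0,0,-0.8],
    [0,0,-0.9],
    [0,0,-0.9],
    [0,0,-0.9],
    [0,0,-0.9],
    [0,0,-0.9],
    [0,0,-0.9],
    [0,0,-0.9],
    [0,0,-0.9],
    [0,0,-0.9],
    [0,0,-0.9],
    [0,0,-0.7],
    [0,0,-0.4],
    [0,0,-0.2],
    [0,0,0],
    [0,0,0],
    [0,0,0],
    [0,0,0]
  ],
  "angular": [
    [0,0,0],
    [0,0,0],
    [0,0,0],
    [0,0,0],
    [0,0,0],
    [0,0,0],
    [0,0,0],
    [0,0,0],
    [0,0,0],
    [0,0,0],
    [0,0,0],
    [0,0,0],
    [0,0,0],
    [0,0,0],
    [0,0,0],
    [0,0,0],
    [0,0,0],
    [0,0,0],
    [0,0,0],
    [0,0,0]
  ]
}}

```text
clock: 14.85
position: [0.5794, -0.1003, 0.2714]
ee_rot: [-2.679, -1.64, 0.001]
force: [0.4, -0.5, -8.5]
width: 0.172
gripper_force: 44.9
```

```bash
python3 m.py w4
python3 - <<'E'
from h import *
im=arm.get_image("scene"); f=cv2.resize(im["frame"][110:310,130:380],(800,600)[:2],interpolation=cv2.INTER_CUBIC)
cv2.imwrite("pics/s4.png",f[:,:,::-1])
E
```

```text
14.85 [ 0.466  0.4   -0.545  1.566  0.215  1.236 -0.587] [ 0.5794 -0.1003  0.2714] toolx [ 0.455  0.891 -0.   ] tooly [ 0.891 -0.455 -0.   ] -0.4721 F [ 0.4 -0.5 -8.5] 0.17222974765751048 44.94913637638092
cam [ 0.611 -0.036  0.429]
heater 0.88 [0.494 0.289] [ 0.6049 -0.0426  0.    ]
switch_grip 0.78 [0.411 0.023] [0.6131 0.0569 0.105 ]
lift_bar 0.59 [0.5   0.674] [ 0.5465 -0.1641  0.15  ]
lift_bar 0.21 [0.421 0.019] [0.6171 0.0431 0.15  ]
block 0.91 [0.493 0.514] [ 0.5568 -0.1351  0.045 ]
```

View pics/w4.png

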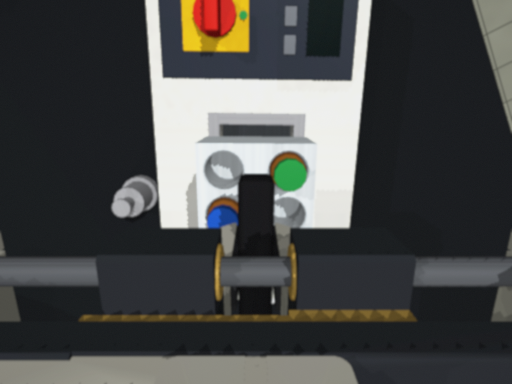

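View pics/s4.png

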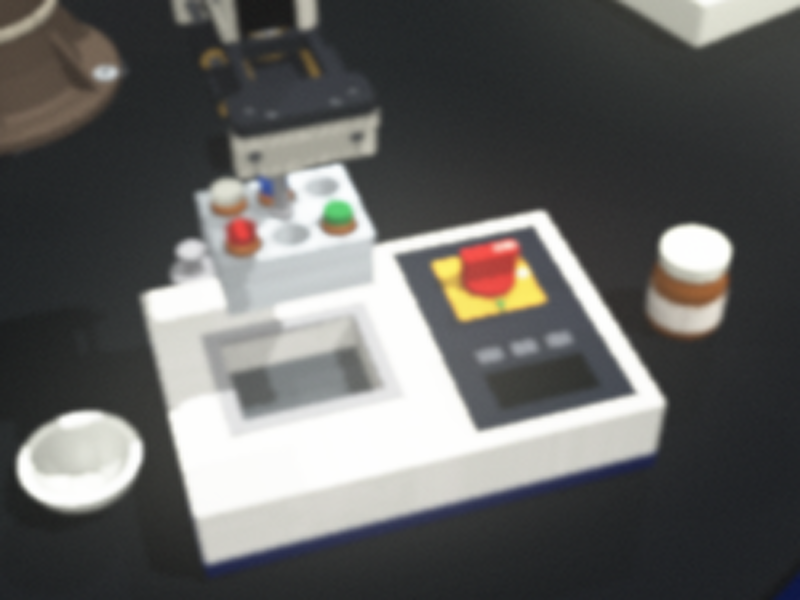

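The views show the block out of the well with all four vials seated, the switch off, and the jar, die and mortar in place. I'll check that it is level by overlaying a level block model at tilts of -4°, 0 and +4°.

Run:
```python
from h import *
s=arm.observe(); p=s["position"]; bar=p+[0,0,.019]
yaw=-.472
im=arm.get_image("scene"); T=np.linalg.inv(im["T"])
x,y=38e-3,47.5e-3
V=np.array([[a*x,b*y,c] for a in(-1,1) for b in(-1,1) for c in(-.105,-.060)])
def proj(V,pitch,im,off=(0,0,0)):
    W=(R.from_euler("z",yaw)*R.from_euler("x",pitch,degrees=True)).apply(V)+bar+off
    return cv2.projectPoints(W,T[:3,:3],T[:3,3],im["mtx"],None)[0][:,0]
S=4;x0,y0=180,150
f=cv2.resize(im["frame"][y0:y0+75,x0:x0+75,::-1],None,fx=S*2,fy=S*2,interpolation=cv2.INTER_CUBIC)
for pit,col in((-4,(0,0,255)),(0,(0,160,0)),(4,(255,0,0))):
    h=((proj(V,pit,im)-[x0,y0]+.5)*8).astype(int)
    for i in range(8):
        for j in range(i):
            if bin(i^j).count("1")==1: cv2.line(f,tuple(map(int,h[i])),tuple(map(int,h[j])),col,1)
cv2.imwrite("pics/ov.png",f)
# silhouette fit: match trace region with hull over pitch+offset
t=arm.trace("block",im)[0]; g=t["region"].astype(np.uint8); print(t["conf"],g.sum())
print(s["ft_torque"].round(3))
```

```text
0.76 1695
[-0.01  -0.01  -0.037]
```

View pics/ov.png

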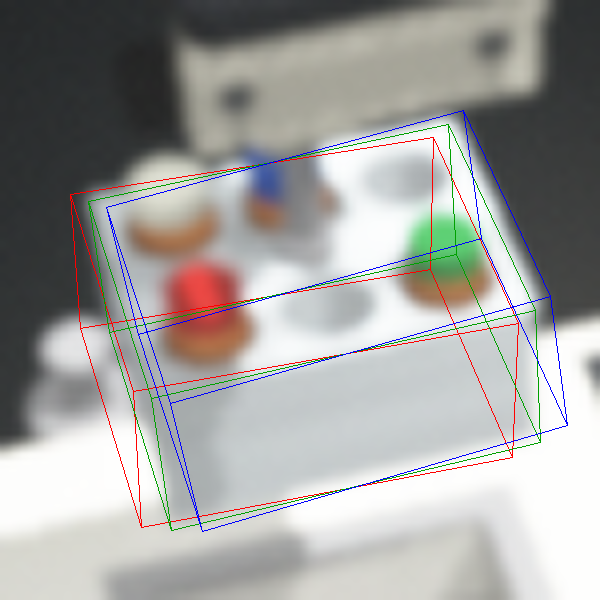

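The level (0°) outline fits the block best, the pose is still, and the underside is about 10.5 cm above the deck.

```bash
python3 -c "
from h import *
print(arm.observe()['clock'],arm.sign_off())"
```

```text
the job is handed in; nothing more can be done
15.3 None
```

The job is handed in: the switch is off, and the gripper holds the block still and level over the well, its underside about 10.5 cm above the deck, with all four vials in their holes and the jar, die and mortar untouched.

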